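# Find the rattling gear case

## Task

One of the three closed gear cases on the sloped rack has a steel ball loose inside. Pick the cases up one at a time and shake or tip them to find it, then set that one gently down in the blue tray, flat on its base with the cover up; any sound case you have lifted goes back on the slope in the place it came from. Leave the other things on the bench alone.

Things in the scene. Friction and masses are not known exactly. Their poses are not given: they have to be found in the camera images.
- case_a: One of three look-alike closed gear cases: green box, aluminium cover with an orange dot on top. 56 (its x) by 110 (its y) by 54 mm (its z, out through the cover); origin at the centre of its underside. Own weight 0.25 to 0.5 kg at random: no guide. Starts in any of the rack's three bays, lying on the slope against the ledge, its y along the rack's y, its x up the slope, cover up.
- case_b: The second of the look-alike cases, same size and axes as case_a. Exactly one of the three (any of them) has a steel ball loose inside, 36 mm, 0.19 kg. It rolls some 65 mm along the case's y and 11 mm along its x, only once tipped more than about 10 degrees (25 is ample); levelled, it stays at the end it ran to.
- case_c: The third of the look-alike cases, same size and axes as case_a. Tipped end to end or shaken along y, a case with the ball knocks and its weight shifts; a sound case has its weight centred in y and nothing moves in it.
- rack: Fixed grey rack, 440 mm wide (its y). Its board slopes 25 degrees about its y, low edge towards the robot (rack -x) and 35 mm above the bench, 104 mm long up the slope; a ledge at the low edge, 10 mm high, 6 thick, stops the cases sliding off. Bays 140 mm apart, parted by yellow stripes, middle one at y = 0; gaps between cases 14 to 46 mm. Origin: centre of its footprint.
- tray: fixed blue open tray, outside 150 (its x) by 200 (its y) by 35 high, walls and floor 4 mm; origin at the centre of its underside, on the bench.
- wrench: bystander: combination spanner lying flat, 160 long (mm); leave alone. Origin on its underside.
- screwdriver: bystander: screwdriver lying flat, 180 long (mm); leave alone. Origin on its underside.
- tape: bystander: yellow roll of tape lying flat, 90 across, 22 high (mm); leave alone. Origin on its underside.
- can: bystander: upright can with an orange label, 48 across, 90 high (mm); leave alone. Origin on its underside.
- cup: bystander: upright steel cup, 72 across, 70 high (mm); leave alone. Origin on its underside.
- jar: bystander: upright jar, 54 across, 60 high (mm); leave alone. Origin on its underside.
There are look-alikes about, which are no part of the job. There is more than one size of the tray; the one meant has the size given above.

How it is judged:
At the end, for the whole second after the job is handed in: The case with the loose ball rests on its base on the floor of the blue tray, cover up (within 0.12 rad of level, its centre within 70 mm of the tray's centre in the tray's x and y); both sound cases lie on the slope, cover up (tilted 0.33 to 0.54 rad), within 30 mm of where each began; all at rest (horizontal distance between ball_c0 and tray below 0.14 m and (((x of case_a in the frame of tray between -0.07 and 0.07 m and y of case_a in the frame of tray between -0.07 and 0.07 m and z of case_a in the frame of tray between 0 and 0.012 m and angle between case_a's own z axis and vertical below 0.12 rad and linear speed of case_a below 0.02 m/s) and (distance of case_b from where it was at the start of the episode below 0.03 m and angle between case_b's own z axis and vertical between 0.33 and 0.54 rad and linear speed of case_b below 0.02 m/s) and (distance of case_c from where it was at the start of the episode below 0.03 m and angle between case_c's own z axis and vertical between 0.33 and 0.54 rad and linear speed of case_c below 0.02 m/s)) or ((x of case_b in the frame of tray between -0.07 and 0.07 m and y of case_b in the frame of tray between -0.07 and 0.07 m and z of case_b in the frame of tray between 0 and 0.012 m and angle between case_b's own z axis and vertical below 0.12 rad and linear speed of case_b below 0.02 m/s) and (distance of case_a from where it was at the start of the episode below 0.03 m and angle between case_a's own z axis and vertical between 0.33 and 0.54 rad and linear speed of case_a below 0.02 m/s) and (distance of case_c from where it was at the start of the episode below 0.03 m and angle between case_c's own z axis and vertical between 0.33 and 0.54 rad and linear speed of case_c below 0.02 m/s)) or ((x of case_c in the frame of tray between -0.07 and 0.07 m and y of case_c in the frame of tray between -0.07 and 0.07 m and z of case_c in the frame of tray between 0 and 0.012 m and angle between case_c's own z axis and vertical below 0.12 rad and linear speed of case_c below 0.02 m/s) and (distance of case_a from where it was at the start of the episode below 0.03 m and angle between case_a's own z axis and vertical between 0.33 and 0.54 rad and linear speed of case_a below 0.02 m/s) and (distance of case_b from where it was at the start of the episode below 0.03 m and angle between case_b's own z axis and vertical between 0.33 and 0.54 rad and linear speed of case_b below 0.02 m/s)))); the robot touches nothing.
It fails at once if a bystander is disturbed (moved over 30 mm) (distance of any of wrench, screwdriver, tape, can, cup, jar from where it was at the start of the episode above 0.03 m).
It fails at once if a case is dropped or thrown into the tray, not set down (faster than 0.5 m/s with its base less than 60 mm above the tray's floor) ((horizontal distance between case_a and tray below 0.1 m and z of case_a in the frame of tray below 0.064 m and linear speed of case_a above 0.5 m/s) or (horizontal distance between case_b and tray below 0.1 m and z of case_b in the frame of tray below 0.064 m and linear speed of case_b above 0.5 m/s) or (horizontal distance between case_c and tray below 0.1 m and z of case_c in the frame of tray below 0.064 m and linear speed of case_c above 0.5 m/s)).
It also fails if it takes over 72 s, if anything falls off the work surface, if the arm or the gripper's body presses on something with over 40 N, if the wrist force passes 120 N, or if a joint passes its speed limit or range.

## Robot

A 6-joint arm with a two-finger parallel gripper is mounted at the origin on the work surface. World frame = base frame: x ahead of the robot, y to its left, z up, the work surface at z = 0. Lengths are in m, angles in rad, forces in N, time in s.
With the tool pointing down it reaches from about 0.275 to 0.875 m from the base axis. Payload 12.5 kg.
Tool frame: the origin (TCP) lies on the centre line of the jaws, within the pads' length; the fingertips stand r.finger_overhang ahead of it and the grasp point (between the pads) lies 3 mm ahead of it (r.finger_overhang is the distance from the TCP to the fingertips, in m); z points along the fingers, y is the line along which they close (so a half turn about z gives the same grasp; the last joint's range is limited). The gripper opens to 85 mm and grips with 20 to 120 N. Pads are 22 mm wide; open, the fingers measure 114 mm over their backs; the gripper's body (76 mm by 85 mm) begins 54 mm behind the grasp point. The pads swing forward as they close: fully open they stand 13 mm farther back than shut.
Start: joints at [1.183, 0.351, 1.652, -0, 1.139, -0.085], TCP at [0.164, 0.525, 0.22] pointing down, gripper open.
Joint ranges: [-2.75, 2.75], [-0.79, 2.1], [0.01, 2.65], [-1.57, 4.71], [0.07, 3.14], [-2.87, 2.87]. Speed limits (rad/s): [2.22, 2.22, 2.79, 3.14, 3.14, 3.14].

## Interface

Orientations are given as a unit quaternion [x, y, z, w].
In Python, from cell import r, optics gives the robot as it stands. The module is installed in compiled form; this text tells all that it offers. Calls block until the motion is done:
- r.move_to(position, orientation): joint-space move of the TCP to a pose.
- r.move_linear(position, rot=None, vel=0.15): straight line of the TCP; rot=None keeps the orientation; vel is the mean speed in m/s.
- r.set_joints(angles): joint-space move.
- r.set_gripper(opening, squeeze=None): opening from 0.0 (shut) to 1.0 (fully open); squeeze is the grip in N (None keeps the last); returns when the fingers have stopped.
- r.sleep(seconds).
- r.inverse_kinematics(position, orientation): joint angles nearest the present ones, or None.
- optics.get_image(name): name is "scene" or "top" or "wrist"; returns a dict with "pixels" (480x640x3 uint8, red, green, blue), "depth" (480x640 float32, m along the optical axis (not along the pixel's ray), 0 where there is no reading), "fx", "fy", "cx", "cy" (pixels), "camera_from_world" (4x4, takes a point from world to camera coordinates); the wrist camera has in their place "mount" (4x4, takes a point from camera to tool coordinates, whose origin is the TCP and whose axes are the flange's). Camera axes: x right, y down, z forward; pixel columns grow to the right and rows downward; lengths in m; the calibration is good to about 2 mm. A picture is of the moment at which its call begins: read the wrist's pose just before it.
A pose or a line that the arm cannot do raises r.PlanningError and nothing moves.
- r.hand_in(): hands the job in; it is judged then, once.
Readings, each from a call of its own:
- r.current_t(): time.
- r.current_q(): joint angles.
- r.current_qvel(): joint speeds.
- r.current_effort(): joint torques, N m.
- r.current_tool_pos(): TCP position.
- r.current_ee_rot(): TCP orientation.
- r.current_contact_force(): force on the tool from outside, world axes, zero at the start.
- r.current_torque(): the same for the moment, N m.
- r.current_opening(): opening from 0.0 (shut) to 1.0 (fully open).
- r.current_finger_force(): force on a finger pad.
Only numpy, scipy, OpenCV 4.12 (cv2) and the standard library are available. Lean on these libraries where they do the work, as an engineer would, in place of code of your own. Each camera call takes 0.05 s, during which the arm holds its last target. There are 200 camera calls.

## Working session

There is one attempt and no reset: what is moved stays moved. The work goes in short steps, each a Python script; the robot and the scene stay as the last script left them, time stands still between calls to the robot, and variables do not carry over. Pictures are saved under pics/ and viewed, at most 10 in all, crops included, and the job is handed in when it is done.

```bash
mkdir -p pics; ls; python3 - <<'E'
from cell import r, optics
import cv2,numpy as np,pickle
d={}
for n in("scene","top"):
    i=optics.get_image(n); d[n]=i
    cv2.imwrite(f"pics/{n}0.png",i["pixels"][:,:,::-1])
    print(n,i["fx"],i["cx"],i["cy"],np.linalg.inv(i["camera_from_world"]).round(3).tolist())
pickle.dump(d,open("d0.pkl","wb"))
print(r.current_t(),r.finger_overhang,r.current_ee_rot(),r.current_contact_force())
E
```

```text
pics
scene 555.0946551337472 319.3751967178089 232.69767052050307 [[0.662, 0.572, -0.484, 1.165], [0.749, -0.522, 0.408, -0.565], [-0.019, -0.633, -0.774, 1.163], [0.0, 0.0, 0.0, 1.0]]
top 543.7368884624028 315.4230185154389 246.0042844500817 [[0.018, -0.986, 0.163, 0.277], [-1.0, -0.02, -0.005, 0.024], [0.008, -0.163, -0.987, 1.249], [0.0, 0.0, 0.0, 1.0]]
0.1 0.022 [ 1.50805011e-01  9.88563384e-01 -5.20568602e-04 -1.16344627e-04] [ 0.13498701 -0.50508719 -0.4743291 ]
```

View pics/top0.png

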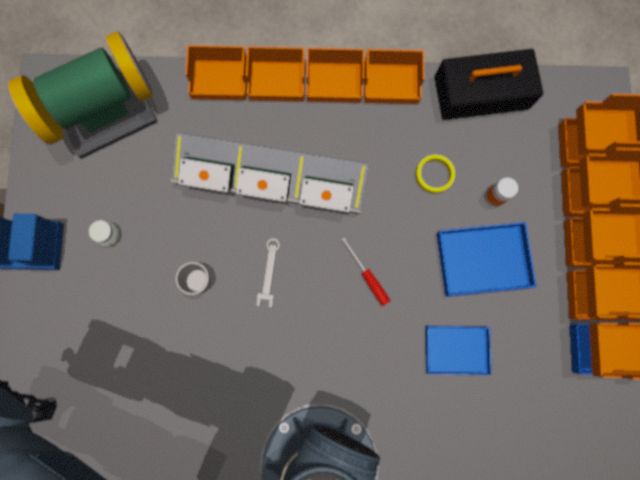

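View pics/scene0.png

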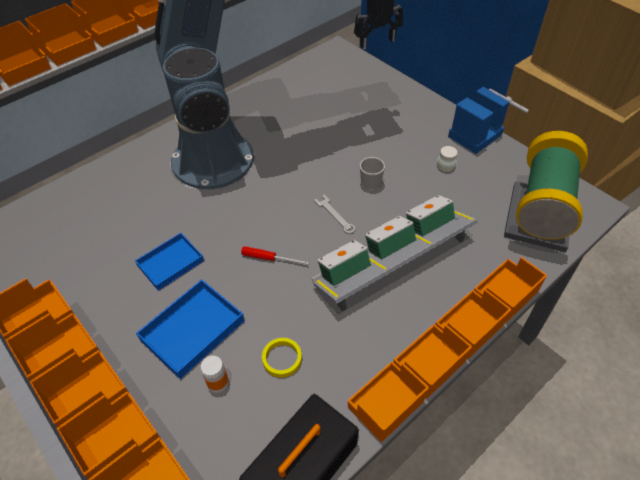

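Top view: the three cases have orange dots at about (204,175), (262,185) and (326,195). There are two blue trays, a large one at (486,259) and a small one at (458,350), plus the blue vise at (20,240). I'll measure both trays and crop to confirm.

```bash
cat > m.py <<'E'
import cv2,numpy as np,pickle
d=pickle.load(open("d0.pkl","rb"))
def cloud(i):
    v,u=np.mgrid[:480,:640]; z=i["depth"]
    P=np.stack([(u-i["cx"])/i["fx"]*z,(v-i["cy"])/i["fy"]*z,z],-1)
    T=np.linalg.inv(i["camera_from_world"]); return P@T[:3,:3].T+T[:3,3]
def ray(i,uv,h):
    T=np.linalg.inv(i["camera_from_world"]); uv=np.atleast_2d(uv).astype(float)
    D=np.c_[(uv[:,0]-i["cx"])/i["fx"],(uv[:,1]-i["cy"])/i["fy"],np.ones(len(uv))]@T[:3,:3].T
    return T[:3,3]+D*((h-T[2,3])/D[:,2:])
E
python3 - <<'E'
from m import *
for n in("top","scene"):
    i=d[n];P=cloud(i);hsv=cv2.cvtColor(i["pixels"],cv2.COLOR_RGB2HSV)
    print(n)
    def blobs(m,amin):
        k,l,s,c=cv2.connectedComponentsWithStats(m.astype(np.uint8))
        return [(l==j,c[j],s[j]) for j in range(1,k) if s[j,4]>=amin]
    H,S,V=hsv[...,0],hsv[...,1],hsv[...,2]
    for m,c,s in blobs((abs(H.astype(int)-108)<12)&(S>150)&(V>80),800):
        ct=max(cv2.findContours(m.astype(np.uint8),0,2)[0],key=cv2.contourArea)[:,0]
        w=ray(i,ct,0.035); w0=cv2.minAreaRect(w[:,:2].astype(np.float32))
        print("blue",c.round(),[np.round(x,3) for x in w0], "zmax",np.percentile(P[m][:,2],[5,50,98]).round(3))
    for m,c,s in blobs(((H<14)&(S>150)&(V>120)),25):
        if s[4]<250: print("dot",c.round(1),s[4],P[m].mean(0).round(4))
    roi=(P[...,2]>0.08)&(P[...,2]<.2)&(S<60)&(V>140)
    for m,c,s in blobs(roi,300):
        Q=P[m];Q=Q[Q[:,2]>0]
        q=Q-Q.mean(0);U,sv,Vt=np.linalg.svd(q,full_matrices=False)
        print("cover",c.round(),s[4],Q.mean(0).round(4),Vt[0].round(3),Vt[2].round(3))
i=d["top"]; cv2.imwrite("pics/crop.png",cv2.resize(i["pixels"][120:390,160:560,::-1],(800,540),interpolation=cv2.INTER_CUBIC))
E
```

```text
top
blue [ 23. 243.] [array([0.477, 0.661]), array([0.121, 0.122]), np.float64(89.192)] zmax [0.03  0.129 0.135]
blue [485. 259.] [array([ 0.457, -0.368]), array([0.148, 0.204]), np.float64(6.837)] zmax [0.001 0.005 0.037]
blue [458. 350.] [array([ 0.253, -0.3  ]), array([0.099, 0.141]), np.float64(1.026)] zmax [-0.001  0.004  0.026]
dot [216.8  46.2] 32 [0.94   0.2562 0.0712]
dot [260.4  48.5] 60 [0.952  0.1582 0.043 ]
dot [349.   49.2] 31 [ 0.9392 -0.0526  0.0717]
dot [400.9  50.3] 56 [ 0.965  -0.1796  0.0262]
dot [304.8  69. ] 26 [0.9124 0.0507 0.0233]
dot [627.1  94.3] 35 [ 0.8561 -0.7169  0.0418]
dot [570.7 131.7] 60 [ 0.7726 -0.591   0.01  ]
dot [572.4 144.4] 28 [ 0.7414 -0.5942  0.0078]
dot [572.5 154. ] 52 [ 0.7175 -0.5932  0.0078]
dot [574.9 190.9] 163 [ 0.6265 -0.5932  0.0083]
dot [578.1 228.7] 25 [ 0.5358 -0.5962  0.0065]
dot [578.5 239.2] 53 [ 0.5111 -0.5957  0.0065]
dot [581.7 297.9] 49 [ 0.3746 -0.595   0.0062]
cover [204. 175.] 1183 [0.6213 0.265  0.0971] [-0.146 -0.989  0.006] [-0.397  0.064  0.916]
cover [262. 184.] 1184 [0.6023 0.1363 0.097 ] [-0.147 -0.989  0.002] 
[... 197 characters left out ...]
.012 1.   ]
scene
blue [169. 261.] [array([ 0.27, -0.31]), array([0.14 , 0.119]), np.float64(89.863)] zmax [-0.001  0.004  0.026]
blue [190. 328.] [array([ 0.468, -0.374]), array([0.165, 0.203]), np.float64(6.826)] zmax [-0.     0.005  0.036]
dot [150.2   4.2] 61 [-0.4712  0.1365  0.2611]
dot [ 52.9 396.6] 30 [ 0.4555 -0.6827  0.0961]
cover [429. 207.] 443 [0.6234 0.2634 0.0969] [ 0.14   0.99  -0.005] [ 0.417 -0.063 -0.907]
cover [388. 228.] 472 [0.6039 0.1344 0.0968] [0.147 0.989 0.003] [ 0.415 -0.059 -0.908]
cover [342. 254.] 542 [ 0.5841 -0.0056  0.0971] [0.155 0.988 0.004] [-0.411  0.061  0.91 ]
cover [211. 365.] 337 [ 0.6094 -0.4044  0.0892] [-0.203  0.979  0.032] [-0.004 -0.033  0.999]
```

View pics/crop.png

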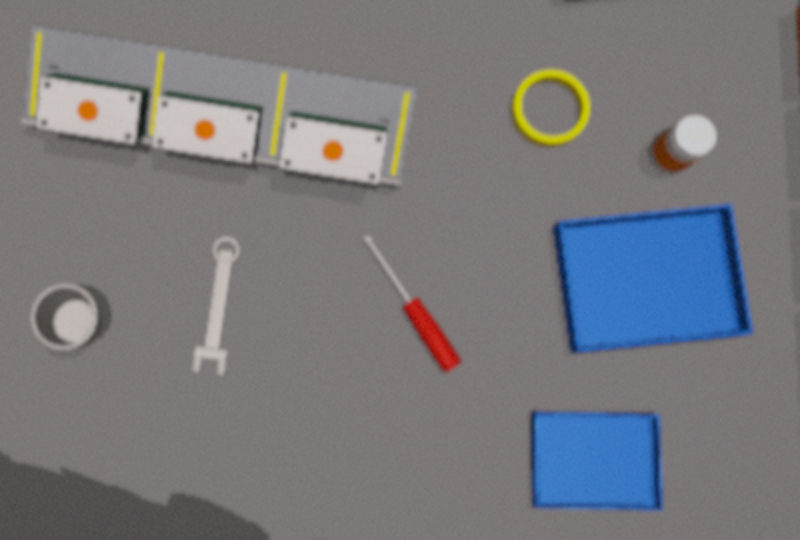

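The large tray measures 0.148 × 0.204 m at (0.457,-0.368) with 6.8° yaw, which matches 150×200. The small one is 0.10 × 0.14 m, so it's a decoy, and the crop confirms this. Rack tilt and yaw agree in both views. Next I'll write the helpers and check reachability.

```bash
cat > h.py <<'E'
import numpy as np
from scipy.spatial.transform import Rotation as R
from cell import r
a=np.radians(25); yr=np.array([.147,.989,0]); yr/=np.linalg.norm(yr); xr=np.array([yr[1],-yr[0],0]); Z=np.array([0,0,1.])
n=np.cos(a)*Z-np.sin(a)*xr; u=np.cos(a)*xr+np.sin(a)*Z
COV=dict(A=[.622,.2643,.097],B=[.603,.1354,.097],C=[.583,-.0048,.097])
GH=.032                                   # grasp height above the underside
def rot(y,z): return R.from_matrix(np.c_[np.cross(y,z),y,z])
RS=rot(u,-n)                              # square to the slope
def tip(d): return RS*R.from_euler("y",d,degrees=True)
def tcp(k,up=0): return np.array(COV[k])-n*(.054-GH-.003)+.002*u+up*n
t=np.radians(6.8); TC=np.array([.457,-.368,0]); RT=rot(np.array([np.cos(t),np.sin(t),0]),-Z)
q=lambda x:x.as_quat()
def ft(m=25):
    s=[]
    for _ in range(m): s.append(np.r_[r.current_contact_force(),r.current_torque()]); r.sleep(.012)
    s=np.array(s); return s.mean(0),s.std(0)
def tool(w): return np.r_[RS.inv().apply(w[:3]),RS.inv().apply(w[3:])]
def test(k):
    out=[]
    for d in (32,-32):
        r.move_to(tcp(k,.11),q(tip(d))); r.sleep(.35)
        r.move_to(tcp(k,.11),q(RS)); r.sleep(.35)
        w,s=ft(); out.append(tool(w)); print(k,d,out[-1].round(3),"sd",s[3:].round(3),round(r.current_t(),1))
    print("moment shift (tool axes)",(out[1]-out[0])[3:].round(3))
def pick(k):
    r.move_to(tcp(k,.08),q(RS)); r.move_linear(tcp(k),vel=.12); r.set_gripper(0,80)
    print("open",r.current_opening(),"pad",r.current_finger_force(),r.current_contact_force().round(1),round(r.current_t(),1))
    r.move_linear(tcp(k,.11),vel=.12)
def back(k):
    r.move_linear(tcp(k,.0015),vel=.10); r.set_gripper(1.0); r.move_linear(tcp(k,.08),vel=.15)
E
python3 - <<'E'
from h import *
for k in "ABC":
    for p,o in((tcp(k),RS),(tcp(k,.11),RS),(tcp(k,.11),tip(32)),(tcp(k,.11),tip(-32))):
        j=r.inverse_kinematics(p,q(o)); print(k,None if j is None else np.round(j,2))
for z in(.04,.2):
    j=r.inverse_kinematics(TC+[0,0,z],q(RT)); print(None if j is None else np.round(j,2))
E
```

```text
A [ 0.42  0.63  1.67 -0.48  0.52  0.94]
A [ 0.46  0.43  1.71 -0.4   0.67  0.88]
A [ 0.19  0.38  1.91  1.    0.47 -0.62]
A [ 0.63  0.67  1.41 -0.71  1.3   1.19]
B [ 0.21  0.53  1.85 -0.42  0.37  0.71]
B [ 0.24  0.31  1.9  -0.31  0.55  0.62]
B [-0.08  0.32  2.    1.04  0.62 -0.88]
B [ 0.47  0.52  1.68 -0.79  1.12  1.17]
C [-0.07  0.48  1.96 -0.12  0.27  0.18]
C [-0.07  0.23  2.01 -0.08  0.47  0.14]
C [-0.4   0.32  2.01  0.97  0.82 -1.07]
C [ 0.23  0.4   1.88 -0.9   0.92  1.1 ]
[-0.76  0.65  1.68 -0.    0.81 -0.88]
[-0.76  0.44  1.57 -0.    1.13 -0.88]
```

```bash
python3 - <<'E'
from h import *
pick("A")
test("A")
from cell import optics; import cv2
cv2.imwrite("pics/liftA.png",optics.get_image("scene")["pixels"][:,:,::-1])
E
```

```text
open 0.6079511624151279 pad 79.33956105262041 [-20.8  -0.1  14.7] 3.2
A 32 [-3.000e-03 -2.800e+00  5.783e+00  7.170e-01  3.600e-02  2.800e-02] sd [0.021 0.031 0.023] 7.8
A -32 [-0.012 -2.771  5.711  0.73  -0.058 -0.021] sd [0.033 0.039 0.037] 10.0
moment shift (tool axes) [ 0.013 -0.094 -0.049]
```

View pics/liftA.png

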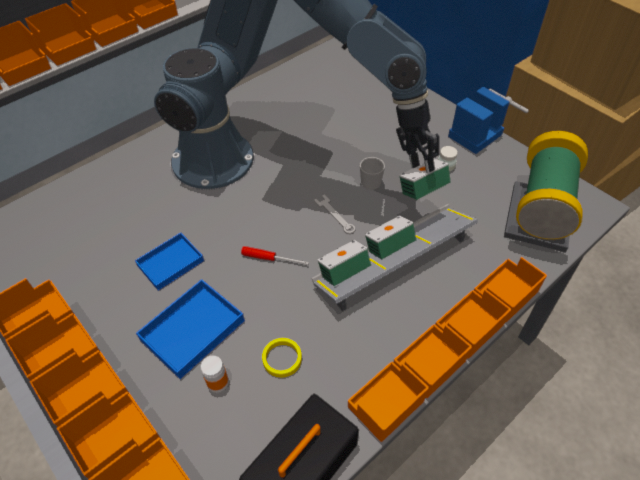

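Case A is the one. It weighs 6.4 N (0.65 kg, against 0.5 kg at most for a sound case). Its moment shifts by (-0.094, -0.049) Nm, against about (0.11, 0.05) expected for a 0.19 kg ball moving 65 mm. The picture shows it held square at about (425,178) with the other two cases in place. It goes to the big tray, lowered with a contact check.

```bash
python3 - <<'E'
from h import *
from cell import optics; import cv2
p=np.array(r.current_tool_pos()); r.move_linear(p+[-.03,0,.09],vel=.15)
r.move_to(TC+[0,0,.20],q(RT))
r.move_linear(TC+[0,0,.055],vel=.10); r.sleep(.3)
f0=ft(8)[0][2]; z=.047
while z>.033:
    r.move_linear(TC+[0,0,z],vel=.03); f=ft(4)[0][2]
    if f-f0>2.5: break
    z-=.0015
print("z",z,"f",f0,f,round(r.current_t(),1))
cv2.imwrite("pics/set.png",optics.get_image("scene")["pixels"][220:420,80:340,::-1].repeat(3,0).repeat(3,1)[:600,:780])
E
```

```text
z 0.03949999999999999 f -6.51435415976115 7.431740754487972 17.0
```

View pics/set.png

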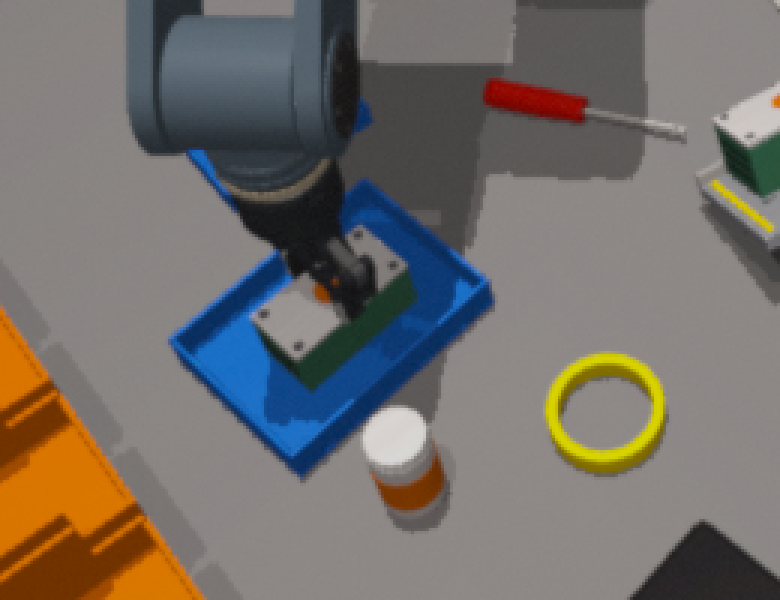

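The case is in the middle of the tray, cover up and in contact with the floor. I'll release it, retreat and check.

```bash
python3 - <<'E'
from h import *
from cell import optics
from m import cloud,d
import cv2
r.set_gripper(1.0); r.move_linear(TC+[0,0,.2],vel=.15)
r.move_to([.25,.2,.35],q(RT)); r.sleep(.5)
i=optics.get_image("top"); P=cloud(i); hsv=cv2.cvtColor(i["pixels"],cv2.COLOR_RGB2HSV)
m=(P[...,2]>.045)&(P[...,2]<.12)&(hsv[...,1]<60)&(hsv[...,2]>140)
k,l,s,c=cv2.connectedComponentsWithStats(m.astype(np.uint8))
for j in range(1,k):
    if s[j,4]>300:
        Q=P[l==j]; print(c[j].round(),Q.mean(0).round(4),np.linalg.svd(Q-Q.mean(0),full_matrices=False)[2][2].round(3))
print(round(r.current_t(),1))
cv2.imwrite("pics/end.png",i["pixels"][:,:,::-1])
E
```

```text
[276. 168.] [0.6469 0.1107 0.0729] [-0.124 -0.036 -0.992]
[262. 184.] [0.6024 0.1363 0.0969] [-0.391  0.059  0.919]
[507. 188.] [ 0.6074 -0.4028  0.0902] [-0.001  0.041  0.999]
[100. 231.] [0.4978 0.4967 0.0602] [-0.015  0.011 -1.   ]
[488. 257.] [ 0.4568 -0.3668  0.0586] [-0.004 -0.002  1.   ]
21.5
```

View pics/end.png

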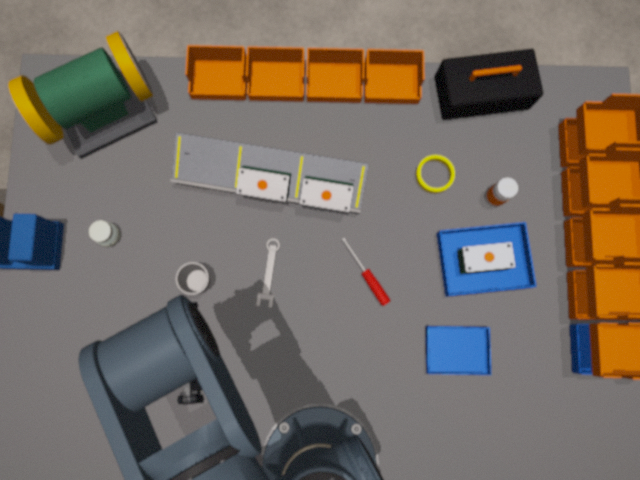

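The case lies flat (normal 0.999+ vertical, top at 0.0586 m) and centred in the big tray at (488,257). The other two cases are untouched at (262,185) and (326,195), and the bystanders haven't moved.

```bash
python3 -c "
from cell import r
print(r.hand_in())"
```

```text
the job is handed in; nothing more can be done
None
```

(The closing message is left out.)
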